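# Serve the gold chocolate

## Task

Pick the gold chocolate ball out of the crate and set it gently in the middle of the white tasting dish. Then take the dish by its wooden handle, lift it straight up about 10 cm off its mat and, over the mat, turn it level through a quarter turn until the handle points at the service bell, with the ball staying in the middle all the way. Finish while still holding the dish there, level and still; leave the other chocolates in the crate and do not disturb the bell or the espresso cup.

Things in the scene. Friction and masses are not known exactly. Their poses are not given: they have to be found in the camera images.
- gold_ball: the gold foil-wrapped chocolate, a rigid loose ball of 34 mm diameter, about 30 g; origin at its centre. It lies in the crate beside the red ball, to its left or right, centres about 74 mm apart along the crate's y.
- red_ball: red foil-wrapped chocolate, same ball of 34 mm; origin at its centre; stays in the crate
- blue_ball: blue foil-wrapped chocolate, same ball of 34 mm; origin at its centre; stays in the crate
- crate: fixed open wooden crate, outside 130 (x) x 200 (y) x 42 mm high, walls and floor 5 mm; origin at the centre of its underside. Gold and red ball lie on its near side (crate x about -22 mm, y about -37 and +37 mm), the blue ball and two loose sugar sachets (64 x 31 x 9 mm) on its far side: blue ball at x 40, y 0 mm, the sachets either side of it, from x 24 mm on.
- dish: loose white round dish, 122 mm across, about 160 g, wooden handle along its own -x (at first roughly towards the robot); origin at the centre of its underside. Its hollow is 4 mm high at the centre, rises at 7 degrees to radius 30 mm, then at 21 degrees to the rim (19 mm high); a ball at rest has its centre 21 mm above the origin. Held by the handle it overhangs about 85 mm: grip firmly (60 N or so).
- dish_handle (a point): middle of the dish's handle, 90 mm from the dish centre along the dish's -x and 24 mm above its underside. The handle is a bar 14 mm wide (dish y), 20 mm high (14 to 34 mm above the underside), from 54 to 128 mm out from the dish centre; a ceramic lug 18 mm wide covers its first 12 mm, up to 66 mm out.
- mat: fixed square cork mat, 130 x 130 x 4 mm, under the dish; origin at the centre of its underside on the counter
- service_bell: silver counter bell on a black foot, 80 mm across, 58 mm high, loose; origin at the centre of its underside. It stands 150 mm to one side of the mat's centre, left or right (the mat's +y or -y side).
- espresso_cup: white espresso cup with a pink band and a handle, 60 x 87 x 56 mm high, loose; origin at the centre of its underside. It stands 150 mm from the mat's centre on the side where the bell is not.
Not all that is in view belongs to the job. There is more than one size of the gold_ball; the job needs the smallest.

How it is judged:
By the outcome, as a careful person would: the job done as asked, in the order asked, and still so for the second after the job is handed in, while the arm keeps its last pose, push and grip.
It also fails if it takes over 64 s, if anything falls off the work surface, if the arm or the gripper's body presses on something with over 40 N, if the wrist force passes 120 N, or if a joint passes its speed limit or range.

## Robot

A 6-joint arm with a two-finger parallel gripper is mounted at the origin on a cart in front of the work surface, level with it; the furniture and walls round the work are solid. World frame = base frame: x ahead of the robot, y to its left, z up, the work surface at z = 0. Lengths are in m, angles in rad, forces in N, time in s.
With the tool pointing down it reaches from about 0.325 to 0.875 m from the base axis. Payload 4.4 kg.
Tool frame: the origin (TCP) lies midway between the tips of the shut fingers; the grasp point (between the pads) lies 19 mm behind it; z points along the fingers, y is the line along which they close (so a half turn about z gives the same grasp; the last joint's range is limited). The gripper opens to 85 mm and grips with 20 to 120 N. Pads are 22 mm wide; open, the fingers measure 114 mm over their backs; the gripper's body (76 mm by 85 mm) begins 54 mm behind the grasp point. The pads swing forward as they close: fully open they stand 13 mm farther back than shut.
Start: joints at [1.121, 0.207, 1.542, -0, 1.393, -0.15], TCP at [0.17, 0.549, 0.231] pointing down, gripper open.
Joint ranges: [-2.73, 2.73], [-0.86, 2.22], [0.23, 2.46], [-1.11, 4.25], [0.08, 2.63], [-2.82, 2.82]. Speed limits (rad/s): [2.79, 2.79, 3.14, 3.14, 3.14, 3.14].

## Interface

Orientations are given as a rotation vector (axis times angle).
In Python, from station import arm gives the robot as it stands.
- The arm moves only by the tool step_arm, never from a script. Its argument "moves" is text: rows parted by semicolons, each of 6 numbers parted by spaces: the shift along the world's x, y, z normalised to -1 to 1, where 1 is 0.04 m, then the turn, a rotation vector about the world's x, y, z normalised to -1 to 1, where 1 is 10 degrees. A call has exactly 5 rows; each row shifts and turns the commanded pose from where the row before left it; what a row does not reach is not made up. A row lasts 1/8 s, in which the tool goes at most 62.5 mm and 10.7 degrees, less where a joint would pass 70% of its speed; a pose out of reach is approached as far as the arm can. A call with a number of a shift or a turn outside -1 to 1 is refused whole. A call with a gripper value outside its range is refused whole. "claw" is the gripper's target within -1 to 1 (fully open at 1, half-way at 0, shut at -1), set as the call begins (left out, the last holds). The fingers move at their own pace and stop on an object; "newtons" is the grip in N (left out, the last holds). Time passes only in rows, so rows that do not move let the fingers close, or fill a call up. It gives the time, the measured TCP pose, the force, the opening and the grip force at its end, in the units of the state.
- arm.read_state(): the state, without advancing time (a new reading comes with each control period).
- arm.grab_frame(name): name is "scene" or "side" or "wrist"; returns a dict with "frame" (420x560x3 uint8, red, green, blue), "fx", "fy", "cx", "cy" (pixels), "distortion" ([k1, k2, p1, p2, k3] as OpenCV has them; the pictures are not rectified), "R" (3x3) and "t" (3): a world point X has camera coordinates R X + t. Camera axes: x right, y down, z forward; pixel columns grow to the right and rows downward; lengths in m; the calibration is good to about 2 mm. A picture is of the moment at which its call begins. There is no depth.
- arm.job_done(): hands the job in; it is judged then, once.
The state is a dict: "clock": time; "joints": joint angles; "qvel": joint speeds; "joint_torque": joint torques, N m; "ee_pos": TCP position; "orientation": TCP orientation; "contact_force": force on the tool from outside, world axes, zero at the start; "wrist_torque": the same for the moment, N m; "opening": finger opening in m; "grasp_force": force on a finger pad.
Only numpy, scipy, OpenCV 4.12 (cv2) and the standard library are available. Lean on these libraries where they do the work, as an engineer would, in place of code of your own. Each camera call takes 0.05 s, during which the arm holds its last target. There are 200 camera calls.

## Working session

There is one attempt and no reset: what is moved stays moved. The work goes in short steps, Python scripts to look and compute and a tool call to move; the robot and the scene stay as the last step left them, time stands still between calls to the robot, and variables do not carry over. Pictures are saved under pics/ and viewed, at most 10 in all, crops included, and the job is handed in when it is done.

Besides the shell and the picture viewer there is one more tool, called after "Emit:" by a JSON object that holds its "method" and its "body", one argument or row to a line. step_arm: Moves the arm, as the interface text tells. Scaled input: -1 to 1 covers 0.04 m each way for a shift and 10 degrees each way for a turn. Its arguments: {"type":"object","properties":{"moves":{"type":"string"},"claw":{"type":"number"},"newtons":{"type":"number"}},"required":["moves"]}

```bash
mkdir -p pics; cat > h.py <<'E'
import numpy as np, cv2, pickle
from station import arm
def grab(n):
    f=arm.grab_frame(n); pickle.dump(f,open(f'{n}.pkl','wb')); return f
def save(im,name): cv2.imwrite(f'pics/{name}.png',cv2.cvtColor(np.ascontiguousarray(im),cv2.COLOR_RGB2BGR))
def K(f): return np.array([[f['fx'],0,f['cx']],[0,f['fy'],f['cy']],[0,0,1.]])
def ray(f,uv):
    p=cv2.undistortPoints(np.array([[uv]],float),K(f),np.array(f['distortion'],float))[0,0]
    R=np.array(f['R']);t=np.array(f['t']);return -R.T@t, R.T@np.array([p[0],p[1],1])
def atz(f,uv,z):
    c,d=ray(f,uv); return c+d*(z-c[2])/d[2]
def proj(f,X):
    R=np.array(f['R']);return cv2.projectPoints(np.array(X,float).reshape(-1,1,3),cv2.Rodrigues(R)[0],np.array(f['t'],float),K(f),np.array(f['distortion'],float))[0].reshape(-1,2)
E
python3 - <<'E'
from h import *
a=grab('scene');b=grab('side')
for n,f in(('scene',a),('side',b)):
    save(f['frame'],n+'0'); R=np.array(f['R']);print(n,-R.T@np.array(f['t']),R[2],f['fx'])
print(arm.read_state())
E
```

```text
scene [-0.07642153  0.16089864  0.68372713] [ 0.59936844 -0.46617392 -0.65072217] 525.248028536969
side [ 0.17353406 -1.05998747  0.61557103] [ 0.35005094  0.7435035  -0.56979548] 482.5689119353533
{'clock': 0.1, 'joints': array([ 1.12047070e+00,  2.07340135e-01,  1.54282268e+00,  4.35417883e-05,
        1.39348370e+00, -1.50525289e-01]), 'qvel': array([ 0.0002503 ,  0.00084788, -0.00261475, -0.00027039, -0.00177666,
       -0.00168527]), 'joint_torque': array([-1.00127978e-03, -3.84090650e+01, -2.92549288e+01, -2.92958102e-04,
        4.86896024e-03, -2.25472360e-05]), 'ee_pos': array([0.16952708, 0.5487304 , 0.23023333]), 'orientation': array([-4.69078521e-01, -3.10571807e+00,  3.06115035e-03]), 'contact_force': array([ 0.23414272, -0.87275867, -0.10751897]), 'wrist_torque': array([-0.04963156, -0.01027857,  0.02809658]), 'grasp_force': 0.0, 'opening': 0.08569468641957216}
```

View pics/scene0.png

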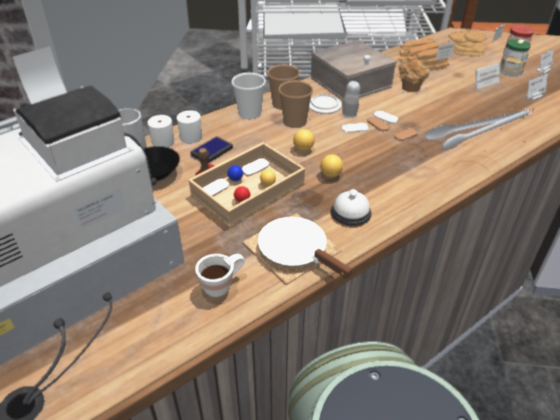

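View pics/side0.png

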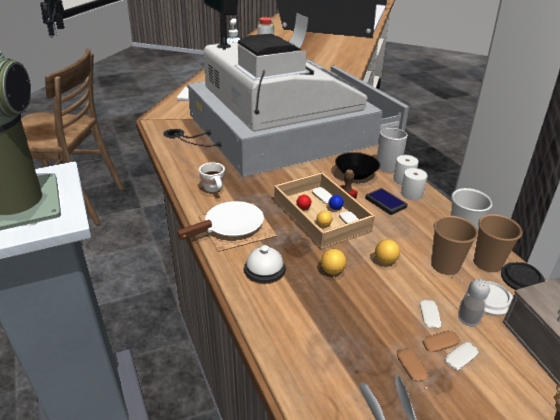

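Scene: the candidates for the gold ball are (268,178) in the crate and the larger ones at (304,140) and (331,166) on the counter. I choose the one in the crate at (268,178), beside red (242,193), with blue at (235,172). The dish is near (292,242) with its handle to (340,268), the bell is at (351,207) and the cup at (216,275). In the side view, gold is at (325,218), the dish at (235,220) and the bell at (264,262).

```bash
python3 - <<'E'
from h import *
S=pickle.load(open('scene.pkl','rb'));D=pickle.load(open('side.pkl','rb'))
def tri(u,v):
    A=[];b=[]
    for f,p in((S,u),(D,v)):
        c,d=ray(f,p);d/=np.linalg.norm(d);P=np.eye(3)-np.outer(d,d);A.append(P);b.append(P@c)
    return np.linalg.lstsq(np.vstack(A),np.hstack(b),rcond=None)[0]
def blob(f,p,h0,h1,smin,r=14):
    x,y=p;im=cv2.cvtColor(f['frame'],cv2.COLOR_RGB2HSV)[y-r:y+r,x-r:x+r]
    m=((im[...,0]>=h0)&(im[...,0]<=h1)&(im[...,1]>smin)&(im[...,2]>90)).astype(np.uint8)
    n,l,s,c=cv2.connectedComponentsWithStats(m);i=1+np.argmax(s[1:,4]);return c[i]+[x-r,y-r],s[i]
for n,a,b,h in(('gold',(268,178),(325,218),(18,30,170)),('red',(242,193),(304,202),(0,8,170)),('blue',(235,172),(336,202),(105,130,150))):
    u,su=blob(S,a,*h);v,sv=blob(D,b,*h);print(n,u,su[2:],v,sv[2:],tri(u,v),atz(S,u,.022),atz(D,v,.022))
for n,a,b in(('dishc',(292,242),(235,220)),('bellknob',(352,193),(264,249)),('handle end',(344,269),(182,234))):
    print(n,tri(a,b),atz(S,a,.023),atz(D,b,.023))
c=S['frame'][130:300,180:390];save(cv2.resize(c,None,fx=3.5,fy=3.5,interpolation=cv2.INTER_CUBIC),'crop0')
E
```

```text
Traceback (most recent call last):
ValueError: attempt to get argmax of an empty sequence
```

```bash
cat >> h.py <<'E'
def tri(S,u,D,v):
    A=[];b=[]
    for f,p in((S,u),(D,v)):
        c,d=ray(f,p);d/=np.linalg.norm(d);P=np.eye(3)-np.outer(d,d);A.append(P);b.append(P@c)
    return np.linalg.lstsq(np.vstack(A),np.hstack(b),rcond=None)[0]
E
python3 - <<'E'
from h import *
S=pickle.load(open('scene.pkl','rb'));D=pickle.load(open('side.pkl','rb'))
c=S['frame'][130:300,180:390];save(cv2.resize(c,None,fx=3.5,fy=3.5,interpolation=cv2.INTER_CUBIC),'crop0')
for f,p in((S,(268,178)),(S,(242,193)),(D,(325,218)),(D,(304,202)),(S,(275,192))):print(cv2.cvtColor(f['frame'],cv2.COLOR_RGB2HSV)[p[1],p[0]])
for n,a,b in(('gold',(268,178),(325,218)),('red',(242,193),(304,202)),('blue',(235,172),(336,202)),('dishc',(292,242),(235,220)),('bellknob',(352,193),(264,249)),('handle end',(344,269),(182,234))):
    print(n,tri(S,a,D,b),atz(S,a,.023),atz(D,b,.023))
E
```

```text
[ 21 146 227]
[179 183 220]
[ 23 156 247]
[  0 201 208]
[ 15  81 114]
gold [ 0.61408659 -0.35316243  0.02221536] [ 0.61198373 -0.35218201  0.023     ] [ 0.6146078  -0.35327739  0.023     ]
red [ 0.60241715 -0.28110053  0.02341975] [ 0.60471713 -0.28182569  0.023     ] [ 0.60112645 -0.28186018  0.023     ]
blue [ 0.66784657 -0.30905357  0.02370647] [ 0.67059335 -0.31007982  0.023     ] [ 0.66676219 -0.30946536  0.023     ]
dishc [ 0.44092295 -0.27721246  0.0164297 ] [ 0.43623976 -0.27297154  0.023     ] [ 0.43763996 -0.28607714  0.023     ]
bellknob [ 0.44462879 -0.42757197  0.05146977] [ 0.47064776 -0.45481342  0.023     ] [ 0.45612896 -0.39717463  0.023     ]
handle end [ 0.32421742 -0.29639207  0.0298135 ] [ 0.33166559 -0.30155967  0.023     ] [ 0.32314264 -0.28957193  0.023     ]
```

View pics/crop0.png

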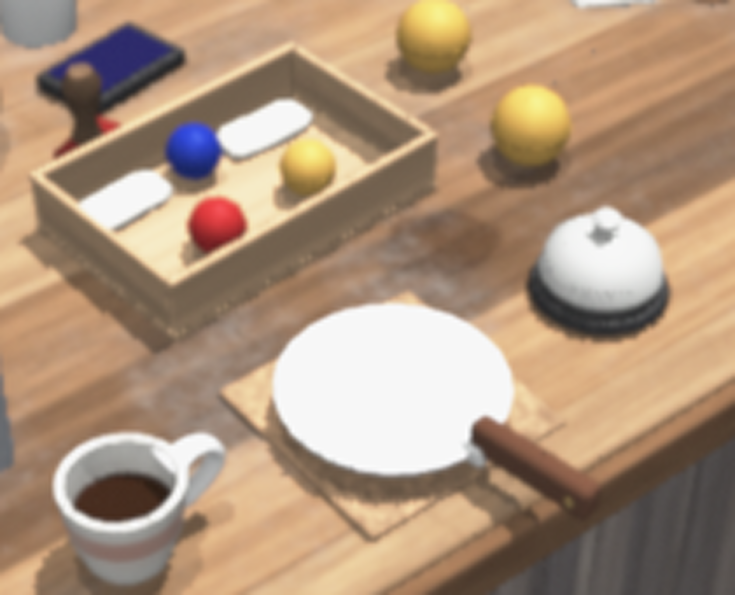

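The crop confirms the small gold ball in the crate, right of the red one and clearly smaller than the two on the counter. The cash register may lie near the arm's route, so I'll check that first.

```bash
python3 - <<'E'
from h import *
S=pickle.load(open('scene.pkl','rb'));D=pickle.load(open('side.pkl','rb'))
print('reg base corner S',atz(S,(180,245),0),atz(S,(180,262),0),'left',atz(S,(5,360),0))
print('reg base D: left',atz(D,(190,106),0),'front',atz(D,(243,178),0),'right',atz(D,(405,130),0))
print('top corner',tri(S,(165,207),D,(243,150)),'printer top right', tri(S,(125,100),D,(316,50)))
for n,a in(('crate near-left',(209,218)),('near right',(304,182)),('mat front',(290,283)),('mat r',(340,250)),('mat l',(244,243))): print(n,atz(S,a,0 if 'cr' in n or 'near' in n else .004))
for n,f,p in(('S',S,(292,242)),('D',D,(235,219))): print(n,atz(f,p,.021))
print('bell foot',atz(S,(351,211),.01),atz(D,(264,268),.01))
E
```

```text
reg base corner S [ 0.57423792 -0.1202207   0.        ] [ 0.53684215 -0.09871043  0.        ] left [0.52194049 0.20949672 0.        ]
reg base D: left [0.53031629 0.39448328 0.        ] front [ 0.52696163 -0.09805852  0.        ] right [ 1.07698405 -0.02180044  0.        ]
top corner [ 0.54246929 -0.10165212  0.09779427] printer top right [ 0.69071713 -0.1114763   0.27969482]
crate near-left [ 0.6046635  -0.20227729  0.        ]
near right [ 0.57835972 -0.42177869  0.        ]
mat front [ 0.37623977 -0.22030505  0.004     ]
mat r [ 0.38170282 -0.34114037  0.004     ]
mat l [ 0.5029641  -0.21413695  0.004     ]
S [ 0.43779157 -0.27428485  0.021     ]
D [ 0.43976639 -0.28011079  0.021     ]
bell foot [ 0.44251106 -0.42657824  0.01      ] [ 0.44038909 -0.43420301  0.01      ]
```

Emit:
{"method": "step_arm", "body": {
  "moves": "0.4 -0.85 0.2 0 0 -1; 0.4 -0.85 0.2 0 0 -1; 0.4 -0.85 0 0 0 -1; 0.4 -0.85 0 0 0 -1; 0.4 -0.85 0 0 0 -1",
  "claw": 0.3
}}

```text
clock: 0.72
ee_pos: [0.25, 0.378, 0.2468]
orientation: [1.745, 2.612, -0.001]
contact_force: [1.2, 0.1, 0.4]
opening: 0.0558
grasp_force: 0.0
```

Emit:
{"method": "step_arm", "body": {
  "moves": "0.4 -0.85 0 0 0 -1; 0.4 -0.85 0 0 0 -1; 0.4 -0.85 0 0 0 -1; 0.4 -0.85 0 0 0 -1; 0.4 -0.85 0 0 0 -1"
}}

```text
clock: 1.35
ee_pos: [0.3298, 0.2081, 0.2469]
orientation: [-2.686, -1.63, 0.001]
contact_force: [-0.8, -0.4, 0.2]
opening: 0.0558
grasp_force: 0.0
```

Emit:
{"method": "step_arm", "body": {
  "moves": "0.4 -0.85 0 0 0 -1; 0.4 -0.85 0 0 0 -1; 0.4 -0.85 0 0 0 -1; 0.4 -0.85 0 0 0 -1; 0.4 -0.85 0 0 0 -1"
}}

```text
clock: 1.98
ee_pos: [0.4098, 0.0382, 0.2469]
orientation: [-3.123, -0.341, 0.001]
contact_force: [0.4, -0.4, 0.9]
opening: 0.0552
grasp_force: 0.0
```

Emit:
{"method": "step_arm", "body": {
  "moves": "0 -1 0 0 0 -0.4; 0 -1 0 0 0 0; 0 -1 0 0 0 0; 0 -1 0 0 0 0; 0 -1 0 0 0 0"
}}

```text
clock: 2.6
ee_pos: [0.4094, -0.1618, 0.2469]
orientation: [-3.132, -0.241, 0.001]
contact_force: [0.8, 0.2, 0.0]
opening: 0.0555
grasp_force: 0.0
```

Emit:
{"method": "step_arm", "body": {
  "moves": "0.95 -0.95 -0.4 0 0 0; 0.95 -0.95 -0.4 0 0 0; 0.95 -0.95 -0.4 0 0 0; 0.95 -0.95 -0.4 0 0 0; 0.95 -0.95 -0.4 0 0 0"
}}

```text
clock: 3.22
ee_pos: [0.6006, -0.3517, 0.1658]
orientation: [-3.131, -0.241, 0.001]
contact_force: [1.2, 0.1, 1.0]
opening: 0.0556
grasp_force: 0.0
```

```bash
python3 - <<'E'
from h import *
f=grab('wrist');save(f['frame'],'w1');s=arm.read_state();print(s['ee_pos'],s['orientation'])
print('proj',proj(f,[[.613,-.353,.022],[.603,-.281,.022],[.439,-.277,.023]]))
E
```

```text
[ 0.60293271 -0.3558966   0.15943093] [-3.13195347e+00 -2.38253838e-01  2.91866107e-03]
proj [[280.07244664 180.90765311]
 [190.44267162 179.67176771]
 [173.65011854 344.76407602]]
```

View pics/w1.png

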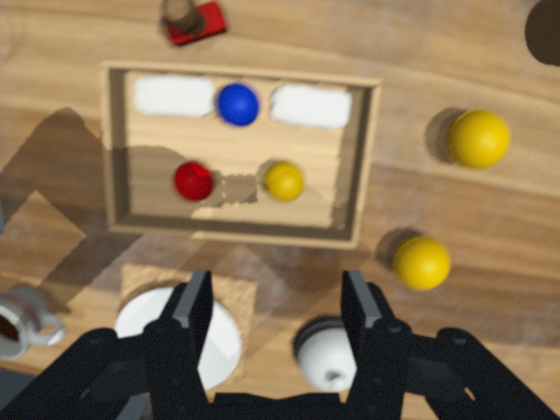

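Wrist view: gold at (285,181), red at (193,181), both clear of the walls, with the sachets on the far side.

```bash
python3 - <<'E'
from h import *
f=grab('wrist')
h=cv2.cvtColor(f['frame'],cv2.COLOR_RGB2HSV)
def cen(box,lo,hi):
    x0,x1,y0,y1=box;m=cv2.inRange(h[y0:y1,x0:x1],lo,hi);n,l,s,c=cv2.connectedComponentsWithStats(m);i=1+np.argmax(s[1:,4]);print(s[i]);return c[i]+[x0,y0]
g=cen((255,315,150,215),(18,150,90),(32,255,255));r=cen((165,220,150,215),(0,150,80),(10,255,255))
G=atz(f,g,.022);R=atz(f,r,.022);print(g,G,r,R,np.hypot(*(G-R)[:2]),np.degrees(np.arctan2(*(G-R)[1::-1])))
s=arm.read_state();e=s['ee_pos'];print(e,s['orientation'],'units to go',(G[:2]-e[:2])/.04,s['opening'])
E
```

```text
[   0   17   42   42 1389]
[  0  17  40  42 313]
[275.26349892 187.25053996] [ 0.61096219 -0.35403215  0.022     ] [185.04153355 187.22364217] [ 0.6001975  -0.28278941  0.022     ] 0.07205142586324552 -81.4076689756463
[ 0.59987036 -0.35278777  0.15972137] [-3.12777491 -0.23835012  0.00965411] units to go [ 0.27729581 -0.03110949] 0.055427874548093024
```

Emit:
{"method": "step_arm", "body": {
  "moves": "0.3 -0.05 -0.5 0 0 0; 0 0 -0.9 0 0 0; 0 0 -0.9 0 0 0; 0 0 -0.3 0 0 0; 0 0 0 0 0 0"
}}

```text
clock: 3.95
ee_pos: [0.6111, -0.352, 0.0626]
orientation: [-3.131, -0.242, 0.002]
contact_force: [0.4, 0.1, 0.7]
opening: 0.0555
grasp_force: 0.0
```

```bash
python3 - <<'E'
from h import *
f=grab('wrist')
for i in range(3):
    s=arm.read_state();print(s['clock'],s['ee_pos'],s['orientation'],s['contact_force']);
    if i<2: grab('wrist')
h=cv2.cvtColor(f['frame'],cv2.COLOR_RGB2HSV)
m=cv2.inRange(h,(18,150,90),(32,255,255));n,l,st,c=cv2.connectedComponentsWithStats(m)
for i in range(1,n):
    if st[i,4]>300:print(st[i],c[i],atz(f,c[i],.022))
E
```

```text
4.0 [ 0.6121634  -0.3527805   0.06429238] [3.13160790e+00 2.41710429e-01 1.29739610e-03] [ 0.40111325 -0.3116923   0.9930932 ]
4.05 [ 0.61281868 -0.35333186  0.06537076] [3.13024245 0.24149351 0.00373001] [-0.00665778  0.56985246  0.21012437]
4.1 [ 0.61312264 -0.35354646  0.06581076] [3.12963672 0.24158811 0.00476054] [-0.45829492 -0.03263297 -0.23871827]
[ 522  142   38   87 2269] [545.23093874 187.2688409 ] [ 0.66693446 -0.49326282  0.022     ]
[ 249  215   63   62 2954] [280.42315504 245.18280298] [ 0.61144966 -0.35441003  0.022     ]
[ 455  316   60   55 1490] [491.8295302  338.11409396] [ 0.56802106 -0.49703393  0.022     ]
```

Emit:
{"method": "step_arm", "body": {
  "moves": "0 -0.02 -0.4 0 0 0; 0 0 -0.4 0 0 0; 0 0 -0.3 0 0 0; 0 0 -0.15 0 0 0; 0 0 -0.1 0 0 0"
}}

```text
clock: 4.72
ee_pos: [0.6116, -0.3533, 0.0085]
orientation: [-3.132, -0.242, 0.001]
contact_force: [-1.2, 0.1, 0.1]
opening: 0.0548
grasp_force: 0.0
```

Emit:
{"method": "step_arm", "body": {
  "moves": "0 0 0 0 0 0; 0 0 0 0 0 0; 0 0 0 0 0 0; 0 0 0 0 0 0; 0 0 0 0 0 0",
  "claw": -1,
  "newtons": 20
}}

```text
clock: 5.35
ee_pos: [0.612, -0.3536, 0.0096]
orientation: [3.132, 0.242, 0.001]
contact_force: [-0.3, 0.2, 1.3]
opening: 0.0328
grasp_force: 19.9
```

Emit:
{"method": "step_arm", "body": {
  "moves": "0 0 0.3 0 0 0; 0 0 0.7 0 0 0; 0 0 0.9 0 0 0; 0 0 0.8 0 0 0; 0 0 0.3 0 0 0"
}}

```text
clock: 5.98
ee_pos: [0.6134, -0.3546, 0.1333]
orientation: [3.128, 0.241, 0.007]
contact_force: [-0.1, -0.2, -0.4]
opening: 0.0327
grasp_force: 20.0
```

Emit:
{"method": "step_arm", "body": {
  "moves": "-0.6 0.3 0 0 0 0; -0.7 0.35 0 0 0 0; -0.7 0.35 0 0 0 0; -0.5 0.2 0 0 0 0; -0.1 0 0 0 0 0"
}}

```text
clock: 6.6
ee_pos: [0.5063, -0.3045, 0.1285]
orientation: [-3.131, -0.241, 0.003]
contact_force: [-0.4, -0.0, -0.6]
opening: 0.0326
grasp_force: 20.0
```

```bash
python3 - <<'E'
from h import *
f=grab('wrist');save(f['frame'],'w2');s=arm.read_state();print(s['ee_pos'],s['opening'],s['grasp_force'])
E
```

```text
[ 0.5069024  -0.3051799   0.12884733] 0.0323150498254586 19.977593421936035
```

View pics/w2.png

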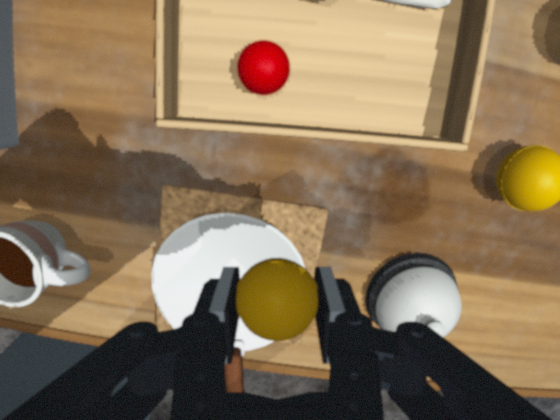

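The ball is held between the pads at (277,300). The dish rim shows from (152,280) over the top at (228,212) to (298,248), with the bell at (415,305).

```bash
cat >> h.py <<'E'
from scipy.optimize import least_squares
def circ(P,r=.061):
    o=least_squares(lambda c:np.hypot(P[:,0]-c[0],P[:,1]-c[1])-r,P.mean(0)[:2],loss='soft_l1',f_scale=.001);return o.x,np.sqrt(np.mean(o.fun**2))
E
python3 - <<'E'
from h import *
for n,p in(('scene',(292,242)),('side',(235,220)),('wrist',(200,290))):
    f=pickle.load(open(n+'.pkl','rb'));h=cv2.cvtColor(f['frame'],cv2.COLOR_RGB2HSV)
    m=cv2.inRange(h,(0,0,125),(180,45,255));m=cv2.morphologyEx(m,cv2.MORPH_OPEN,np.ones((3,3)))
    n_,l,s,c=cv2.connectedComponentsWithStats(m);k=l[p[1],p[0]];print(n,s[k])
    ct=max(cv2.findContours((l==k).astype(np.uint8),cv2.RETR_EXTERNAL,cv2.CHAIN_APPROX_NONE)[0],key=len)[:,0]
    if n=='wrist': ct=ct[(ct[:,1]<260)]
    P=np.array([atz(f,q,.023) for q in ct]);print(circ(P))
f=pickle.load(open('wrist.pkl','rb'))
P=np.array([atz(f,q,.023) for q in((152,280),(160,250),(185,222),(228,212),(270,222),(298,248))]);print(circ(P))
print('bell foot',circ(np.array([atz(f,q,.005) for q in((366,300),(375,275),(400,256),(430,258),(455,278))]),.04))
print('handle dir', [atz(f,q,.038) for q in((233,358),(234,388))])
E
```

```text
scene [ 258  217   69   49 2662]
(array([ 0.44141321, -0.27597363]), np.float64(0.0030783552121526766))
side [ 205  201   59   35 1592]
(array([ 0.43984893, -0.27624832]), np.float64(0.0028575881367961394))
wrist [ 151  213  154  116 8751]
(array([ 0.43776522, -0.27749289]), np.float64(0.005886333725223414))
(array([ 0.43906689, -0.2791085 ]), np.float64(0.00041654320595543143))
bell foot (array([ 0.44071094, -0.43122035]), np.float64(0.0010479562815516974))
handle dir [array([ 0.38361565, -0.28885828,  0.038     ]), array([ 0.35269185, -0.29302395,  0.038     ])]
```

Emit:
{"method": "step_arm", "body": {
  "moves": "-0.3 0.1 0 0 0 0; -0.6 0.25 0 0 0 0; -0.6 0.25 0 0 0 0; -0.2 0.1 0 0 0 0; 0 0 -0.3 0 0 0"
}}

```text
clock: 7.28
ee_pos: [0.4409, -0.2784, 0.1181]
orientation: [3.13, 0.241, 0.004]
contact_force: [-0.0, -1.0, -0.4]
opening: 0.0325
grasp_force: 20.0
```

Emit:
{"method": "step_arm", "body": {
  "moves": "0 0 -0.6 0 0 0; 0 0 -0.6 0 0 0; 0 0 -0.5 0 0 0; 0 0 -0.3 0 0 0; 0 0 0 0 0 0"
}}

```text
clock: 7.9
ee_pos: [0.4395, -0.2771, 0.036]
orientation: [-3.131, -0.242, 0.002]
contact_force: [-0.5, -0.0, 0.2]
opening: 0.0325
grasp_force: 20.0
```

```bash
python3 - <<'E'
from h import *
s=arm.read_state();print(s['ee_pos'],s['opening'],s['grasp_force'])
C={}
for n in('scene','side'):
    f=grab(n);h=cv2.cvtColor(f['frame'],cv2.COLOR_RGB2HSV);c=proj(f,[[.4395,-.278,.045]])[0].astype(int)
    C[n]=f['frame'][c[1]-60:c[1]+60,c[0]-65:c[0]+65]
save(cv2.resize(np.hstack([C['scene'],C['side']]),None,fx=3,fy=3,interpolation=cv2.INTER_CUBIC),'c3')
E
```

```text
[ 0.43952966 -0.27705823  0.0359877 ] 0.03251114932158755 19.991813600063324
```

View pics/c3.png

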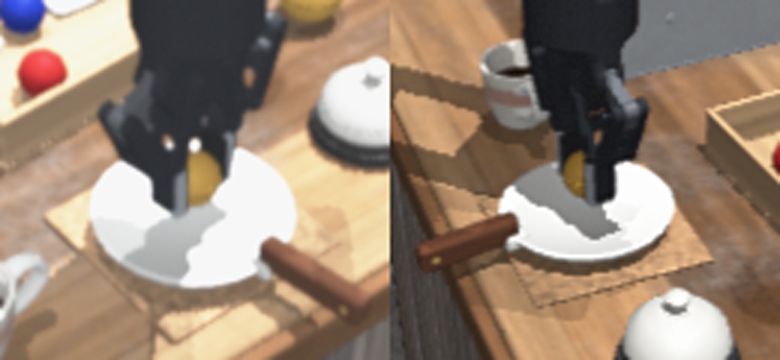

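Ball is over the middle of the dish in both views. Lowering it.

Emit:
{"method": "step_arm", "body": {
  "moves": "0 -0.02 -0.2 0 0 0; 0 0 -0.15 0 0 0; 0 0 -0.1 0 0 0; 0 0 -0.05 0 0 0; 0 0 0 0 0 0"
}}

```text
clock: 8.62
ee_pos: [0.4397, -0.2782, 0.0171]
orientation: [-3.132, -0.242, 0.0]
contact_force: [0.4, -0.8, 0.5]
opening: 0.0325
grasp_force: 20.0
```

Emit:
{"method": "step_arm", "body": {
  "moves": "0 0 -0.04 0 0 0; 0 0 -0.03 0 0 0; 0 0 0 0 0 0; 0 0 0 0 0 0; 0 0 0 0 0 0"
}}

```text
clock: 9.25
ee_pos: [0.4399, -0.2783, 0.0145]
orientation: [3.132, 0.242, 0.0]
contact_force: [0.0, 0.5, -0.7]
opening: 0.0326
grasp_force: 20.0
```

Emit:
{"method": "step_arm", "body": {
  "moves": "0 0 -0.04 0 0 0; 0 0 0 0 0 0; 0 0 0 0 0 0; 0 0 0 0 0 0; 0 0 0 0 0 0"
}}

```text
clock: 9.88
ee_pos: [0.4398, -0.2782, 0.0129]
orientation: [-3.132, -0.242, 0.0]
contact_force: [0.2, -1.0, -0.6]
opening: 0.0325
grasp_force: 20.0
```

Emit:
{"method": "step_arm", "body": {
  "moves": "0 0 0 0 0 0; 0 0 0 0 0 0; 0 0 0 0 0 0; 0 0 0 0 0 0; 0 0 0 0 0 0",
  "claw": 0.1
}}

```text
clock: 10.5
ee_pos: [0.4398, -0.2783, 0.0129]
orientation: [3.132, 0.242, 0.0]
contact_force: [-0.7, -0.0, 0.3]
opening: 0.0471
grasp_force: 0.0
```

Emit:
{"method": "step_arm", "body": {
  "moves": "0 0 0.1 0 0 0; 0 0 0.2 0 0 0; 0 0 0.5 0 0 0; 0 0 0.9 0 0 0; 0 0 0.9 0 0 0"
}}

```text
clock: 11.12
ee_pos: [0.4397, -0.2782, 0.1183]
orientation: [3.132, 0.242, 0.0]
contact_force: [0.6, -0.5, 0.0]
opening: 0.047
grasp_force: 0.0
```

Emit:
{"method": "step_arm", "body": {
  "moves": "-0.5 0 0.5 0 0 0; -0.8 -0.1 0 0 0 0; -0.8 -0.1 0 0 0 0; -0.3 -0.1 0 0 0 0; 0 0 0 0 0 0"
}}

```text
clock: 11.75
ee_pos: [0.3438, -0.2908, 0.1374]
orientation: [3.132, 0.239, 0.002]
contact_force: [-0.2, 0.6, -0.1]
opening: 0.0467
grasp_force: 0.0
```

```bash
python3 - <<'E'
from h import *
s=arm.read_state();print(s['ee_pos'],s['orientation'],s['opening'])
f=grab('wrist');save(f['frame'],'w4');D=grab('side');S=grab('scene')
for n,g in(('wrist',f),('side',D),('scene',S)):
    h=cv2.cvtColor(g['frame'],cv2.COLOR_RGB2HSV);c=proj(g,[[.4395,-.278,.025]])[0]
    m=cv2.inRange(h,(18,130,80),(32,255,255));k,l,st,ce=cv2.connectedComponentsWithStats(m)
    for i in range(1,k):
        if st[i,4]>40 and np.hypot(*(ce[i]-c))<60: print(n,st[i],ce[i],atz(g,ce[i],.025))
E
```

```text
[ 0.34383776 -0.29078512  0.13737907] [3.13165180e+00 2.39040609e-01 1.65389605e-03] 0.046676148301325986
wrist [ 254   44   49   52 2004] [277.88123752  69.5508982 ] [ 0.43835883 -0.27771009  0.025     ]
side [227 209  15  15 166] [234.01204819 216.34337349] [ 0.43935774 -0.2756043   0.025     ]
scene [284 236  16  11 103] [290.91262136 241.82524272] [ 0.43622092 -0.27040495  0.025     ]
```

View pics/w4.png

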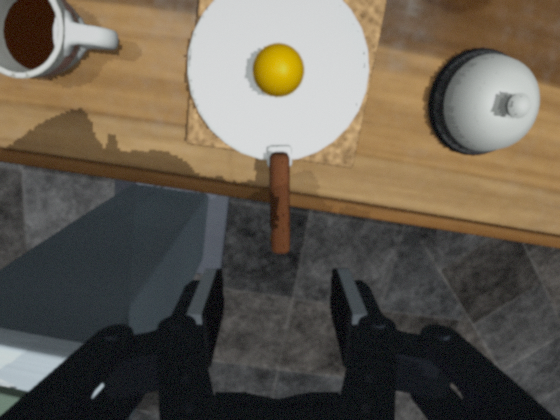

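The ball rests in the middle of the dish at (278,70). The handle runs (279,158)–(281,250) past the counter edge, and the bell is at (487,100).

```bash
python3 - <<'E'
from h import *
f=pickle.load(open('wrist.pkl','rb'))
h=cv2.cvtColor(f['frame'],cv2.COLOR_RGB2HSV)[155:255,255:305]
m=cv2.inRange(h,(0,90,40),(14,255,200));k,l,st,ce=cv2.connectedComponentsWithStats(m);i=1+np.argmax(st[1:,4]);ys,xs=np.where(l==i);print(st[i])
P=np.array([atz(f,(x+255,y+155),.038) for x,y in zip(xs,ys)])[:,:2]
v=cv2.fitLine(P.astype(np.float32),cv2.DIST_L2,0,.001,.001).ravel();print('line',v,np.degrees(np.arctan2(v[1],v[0])),P.min(0),P.max(0))
R=np.array([atz(f,q,.023) for q in((188,60),(189,90),(204,124),(230,148),(340,135),(360,105),(370,70),(366,40))]);C,r=circ(R);print('dish',C,r)
u=v[:2]*np.sign(v[0]);t=(P.mean(0)-C);print('mean rel',t,np.degrees(np.arctan2(-t[1],-t[0])),np.linalg.norm(t))
print('bell',circ(np.array([atz(f,q,.005) for q in((430,100),(438,75),(455,55),(440,130),(460,150))]),.04))
for e in(90,):print(e,C-e*1e-3*(-t/np.linalg.norm(t)))
print('mat corners',[atz(f,q,.004) for q in((187,139),(352,166))])
E
```

```text
[   1    0   38   99 1913]
line [ 0.98402417  0.17803492  0.35031122 -0.29231936] 10.255321 [ 0.31305398 -0.30451218] [ 0.38467531 -0.27566774]
dish [ 0.43704765 -0.27786298] 0.0006841098187474366
mean rel [-0.08673642 -0.01445638] 9.462523196028044 0.0879328894828876
bell (array([ 0.44507901, -0.43240932]), np.float64(0.0007976879755681141))
90 [ 0.34827225 -0.2926592 ]
mat corners [array([ 0.38044058, -0.21718331,  0.004     ]), array([ 0.37904264, -0.34494352,  0.004     ])]
```

Emit:
{"method": "step_arm", "body": {
  "moves": "0.24 -0.04 -0.3 0 0 0.08; 0 0 -0.8 0 0 0; 0 0 -0.8 0 0 0; 0 0 -0.6 0 0 0; 0 0 -0.2 0 0 0"
}}

```text
clock: 12.52
ee_pos: [0.353, -0.2903, 0.0265]
orientation: [-3.127, -0.265, 0.004]
contact_force: [0.6, -0.5, 0.8]
opening: 0.0469
grasp_force: 0.0
```

Emit:
{"method": "step_arm", "body": {
  "moves": "0 0 -0.2 0 0 0; 0 0 -0.2 0 0 0; 0 0 -0.07 0 0 0; 0 0 0 0 0 0; 0 0 0 0 0 0"
}}

```text
clock: 13.15
ee_pos: [0.3537, -0.2922, 0.0105]
orientation: [3.13, 0.263, 0.001]
contact_force: [0.0, 0.8, 0.1]
opening: 0.047
grasp_force: 0.0
```

```bash
python3 - <<'E'
from h import *
s=arm.read_state();print(s['ee_pos'],s['orientation'],s['contact_force'])
C=[]
for n in('scene','side'):
    f=grab(n);c=proj(f,[[.39,-.285,.04]])[0].astype(int);C.append(f['frame'][c[1]-60:c[1]+60,c[0]-65:c[0]+65])
save(cv2.resize(np.hstack(C),None,fx=3,fy=3,interpolation=cv2.INTER_CUBIC),'c5')
E
```

```text
[ 0.35367872 -0.29219847  0.01051831] [3.12972869e+00 2.63310277e-01 9.12113080e-04] [0.01944267 0.80299036 0.05214041]
```

View pics/c5.png

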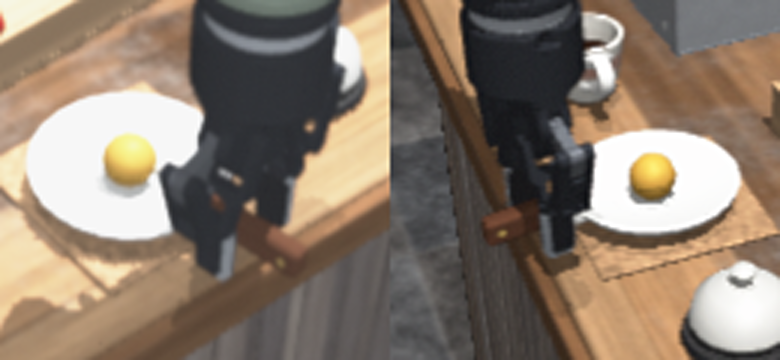

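The fingers straddle the handle, clear of the dish, and the ball is centred. Closing in two stages.

Emit:
{"method": "step_arm", "body": {
  "moves": "0 0 0 0 0 0; 0 0 0 0 0 0; 0 0 0 0 0 0; 0 0 0 0 0 0; 0 0 0 0 0 0",
  "claw": -0.55,
  "newtons": 20
}}

```text
clock: 13.88
ee_pos: [0.3534, -0.2918, 0.0101]
orientation: [-3.13, -0.264, 0.0]
contact_force: [0.3, -0.1, 0.0]
opening: 0.0193
grasp_force: 0.0
```

Emit:
{"method": "step_arm", "body": {
  "moves": "0 0 0 0 0 0; 0 0 0 0 0 0; 0 0 0 0 0 0; 0 0 0 0 0 0; 0 0 0 0 0 0",
  "claw": -1
}}

```text
clock: 14.5
ee_pos: [0.3534, -0.2918, 0.0101]
orientation: [-3.13, -0.264, 0.0]
contact_force: [-0.8, 0.9, 0.5]
opening: 0.0135
grasp_force: 24.6
```

Emit:
{"method": "step_arm", "body": {
  "moves": "0 0 0 0 0 0; 0 0 0 0 0 0; 0 0 0 0 0 0; 0 0 0 0 0 0; 0 0 0 0 0 0",
  "newtons": 75
}}

```text
clock: 15.12
ee_pos: [0.3534, -0.2918, 0.0101]
orientation: [-3.13, -0.264, 0.0]
contact_force: [-1.2, 1.3, 2.6]
opening: 0.0126
grasp_force: 74.9
```

Emit:
{"method": "step_arm", "body": {
  "moves": "0 0 0.02 0 0 0; 0 0 0.04 0 0 0; 0 0 0.07 0 0 0; 0 0 0.1 0 0 0; 0 0 0.13 0 0 0"
}}

```text
clock: 15.75
ee_pos: [0.3534, -0.2918, 0.0247]
orientation: [-3.13, -0.264, 0.0]
contact_force: [-0.7, -0.1, -2.3]
opening: 0.0128
grasp_force: 74.4
```

```bash
python3 - <<'E'
from h import *
s=arm.read_state();print(s['ee_pos'],s['contact_force'],s['wrist_torque'],s['opening'])
for n in('side','scene'):
    g=grab(n);h=cv2.cvtColor(g['frame'],cv2.COLOR_RGB2HSV);c=proj(g,[[.438,-.278,.04]])[0]
    m=cv2.inRange(h,(18,130,80),(32,255,255));k,l,st,ce=cv2.connectedComponentsWithStats(m)
    for i in range(1,k):
        if st[i,4]>40 and np.hypot(*(ce[i]-c))<25: print(n,st[i],atz(g,ce[i],.039))
E
```

```text
[ 0.35337657 -0.29179914  0.02473105] [-0.74899681 -0.12914353 -2.27095733] [-0.04391871  0.15737184  0.01246403] 0.012824352804954265
side [227 204  15  15 173] [ 0.43946767 -0.27580964  0.039     ]
scene [284 229  17  12 115] [ 0.43769985 -0.27239757  0.039     ]
```

Emit:
{"method": "step_arm", "body": {
  "moves": "0 0 0.15 0 0 0; 0 0 0.15 0 0 0; 0 0 0.15 0 0 0; 0 0 0.15 0 0 0; 0 0 0.15 0 0 0"
}}

```text
clock: 16.48
ee_pos: [0.3535, -0.2919, 0.055]
orientation: [3.13, 0.263, 0.0]
contact_force: [0.2, -0.0, -2.0]
opening: 0.0125
grasp_force: 74.4
```

Emit:
{"method": "step_arm", "body": {
  "moves": "0 0 0.15 0 0 0; 0 0 0.15 0 0 0; 0 0 0.15 0 0 0; 0 0 0.15 0 0 0; 0 0 0.15 0 0 0"
}}

```text
clock: 17.1
ee_pos: [0.3534, -0.2918, 0.0848]
orientation: [-3.13, -0.264, 0.0]
contact_force: [-0.1, -0.8, -1.1]
opening: 0.0129
grasp_force: 74.4
```

Emit:
{"method": "step_arm", "body": {
  "moves": "0 0 0.15 0 0 0; 0 0 0.13 0 0 0; 0 0 0.1 0 0 0; 0 0 0.08 0 0 0; 0 0 0.06 0 0 0"
}}

```text
clock: 17.73
ee_pos: [0.3534, -0.2918, 0.1054]
orientation: [-3.131, -0.263, -0.0]
contact_force: [0.3, -0.1, -1.8]
opening: 0.0127
grasp_force: 74.4
```

Emit:
{"method": "step_arm", "body": {
  "moves": "0 0 0.06 0 0 0; 0 0 0.04 0 0 0; 0 0 0.02 0 0 0; 0 0 0 0 0 0; 0 0 0 0 0 0"
}}

```text
clock: 18.35
ee_pos: [0.3533, -0.2918, 0.11]
orientation: [-3.13, -0.264, 0.0]
contact_force: [-0.1, 0.7, -1.4]
opening: 0.0129
grasp_force: 74.4
```

```bash
python3 - <<'E'
from h import *
s=arm.read_state();print(s['ee_pos'],s['orientation'],s['wrist_torque'],s['opening'])
C=[]
for n in('side','scene'):
    g=grab(n);h=cv2.cvtColor(g['frame'],cv2.COLOR_RGB2HSV);c=proj(g,[[.438,-.278,.125]])[0]
    m=cv2.inRange(h,(18,130,80),(32,255,255));k,l,st,ce=cv2.connectedComponentsWithStats(m)
    for i in range(1,k):
        if st[i,4]>40 and np.hypot(*(ce[i]-c))<30: print(n,st[i],atz(g,ce[i],.125))
    c=c.astype(int);C.append(g['frame'][c[1]-60:c[1]+60,c[0]-65:c[0]+65])
f=grab('wrist')
save(cv2.resize(np.hstack(C+[cv2.resize(f['frame'],(160,120))]),None,fx=1.9,fy=3,interpolation=cv2.INTER_CUBIC),'c6')
E
```

```text
[ 0.35334378 -0.29176369  0.10997663] [-3.13032281e+00 -2.63502911e-01  2.76541920e-04] [-0.01642656  0.09422215 -0.01129128] 0.01291994692093271
side [225 168  16  16 188] [ 0.4389221  -0.27677692  0.125     ]
scene [285 192  17  13 129] [ 0.43509395 -0.27030808  0.125     ]
```

View pics/c6.png

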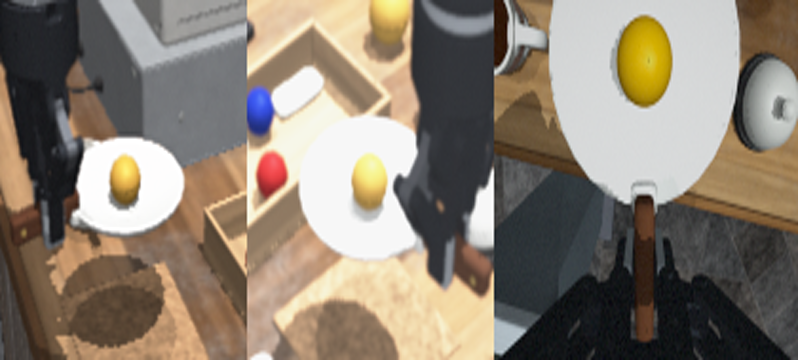

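Lifted about 10 cm, level, with the ball centred. Next I'll work out the rotation about the dish centre.

```bash
python3 - <<'E'
import numpy as np
d=[.03,.08,.13,.18,.23]+[.23]*30+[.23,.18,.13,.08,.03]
r=.085;a=np.radians(189.5+10*np.cumsum([0]+d));p=r*np.c_[np.cos(a),np.sin(a)]/.04
q=np.round(p-p[0],3);e=np.zeros(2);L=[]
for i in range(40):
    s=np.round(q[i+1]-e,2);e+=s;L.append(f'{s[0]:g} {s[1]:g} 0 0 0 {d[i]}')
for i in range(0,40,5):print('; '.join(L[i:i+5]))
print(e*.04,sum(d))
E
```

```text
0 -0.01 0 0 0 0.03; 0.01 -0.03 0 0 0 0.08; 0.01 -0.05 0 0 0 0.13; 0.01 -0.06 0 0 0 0.18; 0.02 -0.08 0 0 0 0.23
0.03 -0.09 0 0 0 0.23; 0.03 -0.08 0 0 0 0.23; 0.03 -0.08 0 0 0 0.23; 0.03 -0.07 0 0 0 0.23; 0.04 -0.08 0 0 0 0.23
0.04 -0.07 0 0 0 0.23; 0.05 -0.08 0 0 0 0.23; 0.04 -0.07 0 0 0 0.23; 0.05 -0.07 0 0 0 0.23; 0.05 -0.07 0 0 0 0.23
0.06 -0.06 0 0 0 0.23; 0.06 -0.06 0 0 0 0.23; 0.06 -0.06 0 0 0 0.23; 0.06 -0.06 0 0 0 0.23; 0.06 -0.06 0 0 0 0.23
0.07 -0.05 0 0 0 0.23; 0.07 -0.05 0 0 0 0.23; 0.07 -0.05 0 0 0 0.23; 0.07 -0.04 0 0 0 0.23; 0.08 -0.05 0 0 0 0.23
0.07 -0.03 0 0 0 0.23; 0.08 -0.04 0 0 0 0.23; 0.08 -0.03 0 0 0 0.23; 0.08 -0.03 0 0 0 0.23; 0.08 -0.03 0 0 0 0.23
0.08 -0.02 0 0 0 0.23; 0.09 -0.02 0 0 0 0.23; 0.08 -0.01 0 0 0 0.23; 0.09 -0.02 0 0 0 0.23; 0.08 -0.01 0 0 0 0.23
0.09 -0 0 0 0 0.23; 0.06 -0 0 0 0 0.18; 0.05 -0 0 0 0 0.13; 0.03 -0 0 0 0 0.08; 0.01 -0 0 0 0 0.03
[ 0.086  -0.0708] 8.200000000000001
```

Emit:
{"method": "step_arm", "body": {
  "moves": "0 -0.01 0 0 0 0.03; 0.01 -0.03 0 0 0 0.08; 0.01 -0.05 0 0 0 0.13; 0.01 -0.06 0 0 0 0.18; 0.02 -0.08 0 0 0 0.23"
}}

```text
clock: 19.12
ee_pos: [0.3554, -0.3012, 0.1101]
orientation: [-3.11, -0.444, 0.0]
contact_force: [0.7, -0.3, -1.2]
opening: 0.0125
grasp_force: 74.4
```

Emit:
{"method": "step_arm", "body": {
  "moves": "0.03 -0.09 0 0 0 0.23; 0.03 -0.08 0 0 0 0.23; 0.03 -0.08 0 0 0 0.23; 0.03 -0.07 0 0 0 0.23; 0.04 -0.08 0 0 0 0.23"
}}

```text
clock: 19.75
ee_pos: [0.3619, -0.3173, 0.1101]
orientation: [3.05, 0.754, 0.0]
contact_force: [0.6, -0.2, -1.6]
opening: 0.0127
grasp_force: 74.4
```

Emit:
{"method": "step_arm", "body": {
  "moves": "0.04 -0.07 0 0 0 0.23; 0.05 -0.08 0 0 0 0.23; 0.04 -0.07 0 0 0 0.23; 0.05 -0.07 0 0 0 0.23; 0.05 -0.07 0 0 0 0.23"
}}

```text
clock: 20.38
ee_pos: [0.3711, -0.3318, 0.1101]
orientation: [2.959, 1.055, -0.0]
contact_force: [-0.2, 0.2, -1.5]
opening: 0.0128
grasp_force: 74.4
```

Emit:
{"method": "step_arm", "body": {
  "moves": "0.06 -0.06 0 0 0 0.23; 0.06 -0.06 0 0 0 0.23; 0.06 -0.06 0 0 0 0.23; 0.06 -0.06 0 0 0 0.23; 0.06 -0.06 0 0 0 0.23"
}}

```text
clock: 21.0
ee_pos: [0.3832, -0.3438, 0.1101]
orientation: [2.838, 1.346, -0.0]
contact_force: [0.5, -0.2, -1.4]
opening: 0.0125
grasp_force: 74.4
```

Emit:
{"method": "step_arm", "body": {
  "moves": "0.07 -0.05 0 0 0 0.23; 0.07 -0.05 0 0 0 0.23; 0.07 -0.05 0 0 0 0.23; 0.07 -0.04 0 0 0 0.23; 0.08 -0.05 0 0 0 0.23"
}}

```text
clock: 21.62
ee_pos: [0.3976, -0.3533, 0.11]
orientation: [2.689, 1.624, -0.0]
contact_force: [-0.2, 0.2, -1.8]
opening: 0.0127
grasp_force: 74.4
```

Emit:
{"method": "step_arm", "body": {
  "moves": "0.07 -0.03 0 0 0 0.23; 0.08 -0.04 0 0 0 0.23; 0.08 -0.03 0 0 0 0.23; 0.08 -0.03 0 0 0 0.23; 0.08 -0.03 0 0 0 0.23"
}}

```text
clock: 22.25
ee_pos: [0.4132, -0.3595, 0.1101]
orientation: [-2.513, -1.886, -0.0]
contact_force: [-0.1, 0.8, -2.1]
opening: 0.0129
grasp_force: 74.4
```

Emit:
{"method": "step_arm", "body": {
  "moves": "0.08 -0.02 0 0 0 0.23; 0.09 -0.02 0 0 0 0.23; 0.08 -0.01 0 0 0 0.23; 0.09 -0.02 0 0 0 0.23; 0.08 -0.01 0 0 0 0.23"
}}

```text
clock: 22.88
ee_pos: [0.4301, -0.3627, 0.1101]
orientation: [2.311, 2.128, -0.0]
contact_force: [-0.2, -0.5, -2.6]
opening: 0.0125
grasp_force: 74.4
```

Emit:
{"method": "step_arm", "body": {
  "moves": "0.09 0 0 0 0 0.23; 0.06 0 0 0 0 0.18; 0.05 0 0 0 0 0.13; 0.03 0 0 0 0 0.08; 0.01 0 0 0 0 0.03"
}}

```text
clock: 23.5
ee_pos: [0.4395, -0.3626, 0.1101]
orientation: [2.189, 2.253, -0.0]
contact_force: [-0.0, -0.1, -0.8]
opening: 0.0128
grasp_force: 74.4
```

Emit:
{"method": "step_arm", "body": {
  "moves": "0 0 0 0 0 0; 0 0 0 0 0 0; 0 0 0 0 0 0; 0 0 0 0 0 0; 0 0 0 0 0 0"
}}

```text
clock: 24.12
ee_pos: [0.4394, -0.3626, 0.1101]
orientation: [-2.19, -2.253, 0.0]
contact_force: [-0.7, -0.3, -1.5]
opening: 0.0127
grasp_force: 74.3
```

```bash
python3 - <<'E'
from h import *
s=arm.read_state();print(s['ee_pos'],s['orientation'],s['opening'],s['grasp_force'])
C=[]
for n in('side','scene'):
    g=grab(n);h=cv2.cvtColor(g['frame'],cv2.COLOR_RGB2HSV);c=proj(g,[[.438,-.278,.125]])[0]
    m=cv2.inRange(h,(18,130,80),(32,255,255));k,l,st,ce=cv2.connectedComponentsWithStats(m)
    for i in range(1,k):
        if st[i,4]>40 and np.hypot(*(ce[i]-c))<30: print(n,st[i],ce[i],atz(g,ce[i],.125))
    c=c.astype(int);C.append(g['frame'][c[1]-60:c[1]+75,c[0]-75:c[0]+75])
f=grab('wrist')
save(np.hstack([cv2.resize(np.vstack(C),(300,540)),cv2.resize(f['frame'],(500,540))]),'c7')
E
```

```text
[ 0.43939835 -0.36264406  0.11007354] [-2.18975429e+00 -2.25262307e+00  1.93353205e-06] 0.012686899362358747 74.34839844703674
side [227 167   9  13  84] [231.4047619  173.39285714] [ 0.44023555 -0.2677579   0.125     ]
scene [285 188  18  18 242] [293.21900826 196.98760331] [ 0.43864592 -0.27491997  0.125     ]
```

View pics/c7.png

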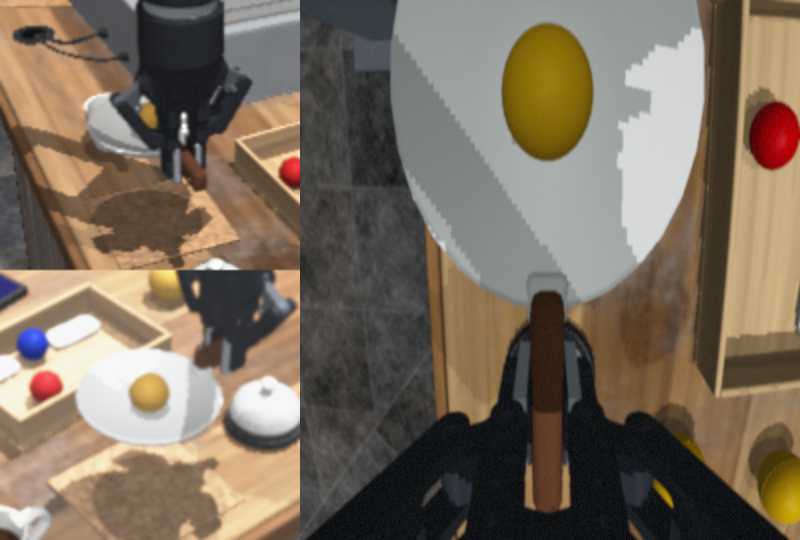

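The wrist view shows the ball at (547,92), in the middle of the dish. The handle points over the bell foot at (555,350), to within about 1°, and the dish is level, still and over the mat.

```bash
python3 -c "
from station import arm
print(arm.job_done())"
```

```text
the job is handed in; nothing more can be done
None
```

Job handed in at about 24 s with the gold ball in the middle of the dish, held level and still about 10 cm above its mat, the handle pointing at the bell to within about 1° by my estimate; no result came back.

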